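Fetch the lost tub clip from under the glass shelf with a trigger reacher

TASK

The blue lid clip of the storage tub has slid under the low glass shelf: take the short reacher by its upright handle, run its jaws in under the shelf, squeeze the trigger so that they grip the clip, and draw the clip well out in front of the shelf in the jaws. Let go there, leave the reacher standing upright on its foot on the table with its jaws clear of the shelf, and set the clip down on the tub's lid, inside the raised rim. Do not push the other things about and do not knock the glass shelf.

Things in the scene. Friction and masses are not known exactly. Their poses are not given: they have to be found in the camera images.
- clip_mid (a point): Centre of the loose blue plastic lid clip, a block 44 long (its x) x 28 wide (its y) x 26 mm high (z up; solid to 18 mm, small ridges above at both ends), 30 g; this point is 12 mm above its underside. It starts on the table under the glass shelf, in one of three lanes; rock and coasters are in the other two.
- reacher_grip (a point): Grip point of the loose reacher, 65 mm above its underside, midway between the orange back grip and the red trigger: upright flat blades 26 mm wide (y), tops at 95 mm, lower end of the trigger at 35 mm. Outer faces at x = -27 (grip) and +27 mm (trigger released): squeeze them together along x. x points along the reacher to its jaws, z up.
- reacher_jaws (a point): Point midway between the jaw pads, 240 mm ahead of reacher_grip along x, 20 mm above the underside; same axes. Jaws: bars 22 mm high (9 to 31 mm above the underside), hinged at x = 185, ending at x = 264 mm. Released they stand open in a V: 56 mm between them at this point, about 68 at the tips, 92 over the outside of the tips.
- trigger (a joint): Travel of the red trigger to the back grip, m: 0 released (jaws open) to 0.020 (tips nearly meet). Spring: 9 N at 0, 14 N at 0.020. Each jaw turns in 18.6 rad per m; near 0.014 they are parallel and meet the 28 mm wide clip. If the fingers close equally, the reacher moves forward by half the travel. Held at 2 to 3 mm travel (jaws still open) it can be carried: lift it a few mm for sideways moves, as it may tip if dragged.
- jaw_l: Left jaw of the reacher; origin at its hinge, 185 mm ahead of reacher_grip and 12 mm to the left (reacher's +y).
- jaw_r: Right jaw, the mirror image (12 mm to the right).
- riser: Low fixed shelf: a clear glass plate 240 (its x) x 420 (its y) x 8 mm, underside 85 mm above the table, on four steel posts 16 mm in diameter at x = +-105, y = +-195 mm. Origin on the table under its middle, x points inwards from its open front edge at x = -120 mm; it is open on all sides.
- tub_lid (a point): Middle of the flat top of the fixed blue tub's clear lid, 102 mm above the table. The lid measures 200 (x) x 160 (y) mm; inside its raised blue rim, 8 mm high, is a flat 184 x 144 mm. One clip remains on the tub's +x end.
- rock: Pumice-grey resin hide rock, 76 mm across, 58 high, loose; origin at the centre of its underside.
- coasters: Neat stack of six round wooden coasters held as one, 86 mm across, 48 high, loose; origin at the centre of its underside.
- funnel: Matte black funnel standing on its wide rim, 96 mm across, 120 high, loose; origin at the centre of its underside.
- mug: White mug, 76 mm across, 88 high, handle to its +y reaching about 70 mm from the axis, loose; origin at the centre of its underside.
- jar: Amber jar, 60 mm across, 90 high, loose; origin at the centre of its underside.
- ladle: Stainless ladle 290 mm long lying on top of the glass shelf near its back, loose; along its y, bowl (72 mm across, 36 high) centred 125 mm towards +y.
- reacher: The reacher; origin on its underside 65 mm below reacher_grip, same axes. About 350 g, balanced 20 to 30 mm ahead of the origin. Stands by itself, and slides, on a foot plate (x -75 to +45, y +-38, 8 mm thick) and a skid (x 157 to 183, y +-18). Its 12 mm shaft runs 16 to 28 mm up; ahead of the trigger nothing is higher than 40 mm.

How it is judged:
By the outcome, as a careful person would: the job done as asked, in the order asked, and still so for the second after the job is handed in, with the robot touching nothing.
It also fails if it takes over 59 s, if anything falls off the work surface, if the arm or the gripper's body presses on something with over 40 N, if the wrist force passes 120 N, or if a joint passes its speed limit or range.

ROBOT

A 6-joint arm with a two-finger parallel gripper is mounted at the origin on the work surface. World frame = base frame: x ahead of the robot, y to its left, z up, the work surface at z = 0. Lengths are in mm, angles in rad, forces in N, time in s.
With the tool pointing down it reaches from about 400 to 825 mm from the base axis. Payload 7 kg.
Tool frame: the origin (TCP) lies at the very end of the fingers, on their centre line; the grasp point (between the pads) lies 19 mm behind it; z points along the fingers, y is the line along which they close (so a half turn about z gives the same grasp; the last joint's range is limited). The gripper opens to 85 mm and grips with 20 to 120 N. Pads are 22 mm wide; open, the fingers measure 114 mm over their backs; the gripper's body (76 mm by 85 mm) begins 54 mm behind the grasp point. The pads swing forward as they close: fully open they stand 13 mm farther back than shut.
Start: joints at [1.567, 0.359, 0.012, 0, -1.224, -0.288], TCP at [194.191, 646.44, 231.302] pointing down, gripper open.
Joint ranges: [-3.07, 3.07], [-1.43, 2.12], [-1.02, 1.25], [-3.03, 1.67], [-3.05, -0], [-3.03, 3.03]. Speed limits (rad/s): [2.39, 2.39, 3.01, 3.14, 3.14, 3.14].

INTERFACE

Orientations are given as a unit quaternion [x, y, z, w].
In Python, from rig import robot gives the robot as it stands.
- The arm moves only by the tool arm_command, never from a script. Its argument "moves" is a list of rows, each a list of 7 numbers: the shift along the world's x, y, z in mm, then the turn, a rotation vector about the world's x, y, z in degrees, then the opening, from -1 (shut) to 1 (fully open). A call has 1 to 5 rows; each row shifts and turns the commanded pose from where the row before left it; what a row does not reach is not made up. A row lasts 1/12 s, in which the tool goes at most 41.7 mm and 7.16 degrees, less where a joint would pass 70% of its speed; a pose out of reach is approached as far as the arm can. A call is refused whole if a number of a shift passes 41.7 or a number of a turn 7.16, either way. A call with a gripper value outside its range is refused whole. The fingers move at their own pace and stop on an object; the grip force is fixed at half the most. Time passes only in rows, so rows that do not move let the fingers close. It gives the time, the measured TCP pose, the force, the opening and the grip force at its end, in the units of the state.
- robot.sense(): the state, without advancing time (a new reading comes with each control period).
- robot.read_camera(name): name is "scene" or "top" or "wrist"; returns (picture, depth): 420x560x3 uint8, red, green, blue; 420x560 float32, mm along the optical axis (not along the pixel's ray), 0 where there is no reading.
- robot.get_calibration(name): a dict with "camera_matrix" (3x3 intrinsics, pixels), "R" (3x3) and "t" (3): a world point X has camera coordinates R X + t; the wrist camera has in their place "tool_from_camera" (4x4, takes a point from camera to tool coordinates, whose origin is the TCP and whose axes are the flange's). Camera axes: x right, y down, z forward; pixel columns grow to the right and rows downward; lengths in mm; the calibration is good to about 2 mm. A picture is of the moment at which its call begins: read the wrist's pose just before it. get_calibration takes no time and is no camera call.
- robot.hand_in(): hands the job in; it is judged then, once.
Trained networks look in the newest picture that a camera, given by its name, has taken for a name from the list of things; names that differ only in an ending like _2 or _b are one class to them, and where a whole thing is asked for, a point or a joint stands for the part that bears it (a point fixed in the world has none). Each returns a list of dicts, best first, with "score" (0 to 1); they miss things now and then, are a little off and sometimes report something else, mostly with a low value. They report only what shows in the picture. A call takes as long as a camera call.
- robot.find_in(camera, label): "position" ([x, y, z] in mm, in the coordinates of the camera as it stood for that picture, good to about 4 mm: the middle of the surface that is visible of it).
The state is a dict: "time_s": time; "joint_pos": joint angles; "dq": joint speeds; "effort": joint torques, N m; "ee_pos": TCP position; "tcp_rot": TCP orientation; "ft_force": force on the tool from outside, world axes, zero at the start; "torque": the same for the moment, N m; "width": finger opening in mm; "finger_force": force on a finger pad.
Only numpy, scipy, OpenCV 4.12 (cv2) and the standard library are available. Lean on these libraries where they do the work, as an engineer would, in place of code of your own. Each camera call takes 0.05 s, during which the arm holds its last target. There are 200 camera calls.

## Working session

There is one attempt and no reset: what is moved stays moved. The work goes in short steps, Python scripts to look and compute and a tool call to move; the robot and the scene stay as the last step left them, time stands still between calls to the robot, and variables do not carry over. Pictures are saved under pics/ and viewed, at most 15 in all, crops included, and the job is handed in when it is done.

Besides the shell and the picture viewer there is one more tool, called after "Call:" by a JSON object that holds its "fn" and its "kwargs". arm_command: Moves the arm, as the interface text tells. Its arguments: {"type":"object","properties":{"moves":{"type":"array"}},"required":["moves"]}

```bash
ls; mkdir -p pics; cat > h.py <<'E'
import numpy as np, cv2
from rig import robot
from scipy.spatial.transform import Rotation as Ro
def cam2w(name,p,s=None):
    c=robot.get_calibration(name); p=np.atleast_2d(p)
    if name!='wrist': return (p-np.array(c['t']).ravel())@np.array(c['R'])
    T=np.array(c['tool_from_camera']); q=p@T[:3,:3].T+T[:3,3]
    return Ro.from_quat(s['tcp_rot']).apply(q)+s['ee_pos']
def cloud(name,d,s=None):
    K=np.array(robot.get_calibration(name)['camera_matrix'])
    v,u=np.mgrid[:d.shape[0],:d.shape[1]]
    P=np.stack([(u-K[0,2])/K[0,0]*d,(v-K[1,2])/K[1,1]*d,d],-1).reshape(-1,3)
    return cam2w(name,P,s).reshape(d.shape+(3,))
def save(n,img): cv2.imwrite('pics/'+n,img[...,::-1])
E
python3 - <<'E'
from h import *
s=robot.sense(); print({k:np.round(v,3).tolist() for k,v in s.items()})
ims=[]
for n in('scene','top'):
    im,d=robot.read_camera(n); save(n+'.png',im); np.savez(n,im=im,P=cloud(n,d),d=d)
    for l in ['clip_mid','reacher','reacher_grip','reacher_jaws','trigger','jaw_l','jaw_r','riser','tub_lid','rock','coasters','funnel','mug','jar','ladle']:
        r=robot.find_in(n,l)
        print(n,l,[(round(x['score'],2),cam2w(n,x['position'])[0].round().tolist()) for x in r[:2]])
E
```

```text
pics
{'time_s': 0.0, 'joint_pos': [1.567, 0.359, 0.011, -0.0, -1.224, -0.288], 'dq': [0.003, 0.001, 0.001, -0.002, 0.001, 0.001], 'effort': [0.001, -58.333, 29.342, 6.937, -0.006, 0.0], 'ee_pos': [194.079, 646.012, 230.373], 'tcp_rot': [0.989, -0.145, -0.0, 0.001], 'ft_force': [-0.82, -0.997, -0.026], 'torque': [0.003, -0.04, -0.016], 'finger_force': 0.0, 'width': 85.676}
scene clip_mid [(0.68, [575.0, 211.0, 18.0])]
scene reacher [(0.57, [530.0, -215.0, 19.0])]
scene reacher_grip [(0.72, [534.0, -217.0, 19.0])]
scene reacher_jaws [(0.59, [533.0, -213.0, 17.0])]
scene trigger [(0.62, [527.0, -199.0, 80.0])]
scene jaw_l [(0.7, [478.0, -1.0, 26.0])]
scene jaw_r [(0.7, [478.0, -1.0, 26.0])]
scene riser [(0.84, [597.0, 228.0, 93.0])]
scene tub_lid [(0.65, [583.0, -444.0, 99.0]), (0.21, [672.0, 214.0, 17.0])]
scene rock [(0.69, [672.0, 213.0, 17.0])]
scene coasters [(0.54, [464.0, 209.0, 16.0])]
scene funnel [(0.61, [397.0, -76.0, 30.0])]
scene mug [(0.94, [784.0, -83.0, 57.0])]
scene jar [(0.88, [711.0, -272.0, 62.0]), (0.67, [416.0, -11.0, 32.0])]
scene ladle [(0.93, [427.0, 333.0, 113.0])]
top clip_mid []
top reacher [(0.92, [515.0, -198.0, 5.0])]
top reacher_grip [(0.8, [512.0, -201.0, 7.0]), (0.34, [471.0, 8.0, 28.0])]
top reacher_jaws [(0.82, [514.0, -202.0, 6.0])]
top trigger [(0.7, [517.0, -188.0, 78.0]), (0.66, [515.0, -203.0, 5.0])]
top jaw_l [(0.54, [475.0, 6.0, 31.0])]
top jaw_r [(0.54, [475.0, 6.0, 31.0])]
top riser [(0.62, [553.0, 247.0, 89.0])]
top tub_lid [(0.84, [554.0, -431.0, 102.0])]
top rock [(0.57, [512.0, -201.0, 5.0])]
top coasters [(0.58, [418.0, -17.0, 32.0])]
top funnel [(0.62, [379.0, -65.0, 30.0])]
top mug [(0.97, [782.0, -69.0, 41.0])]
top jar [(0.63, [681.0, -251.0, 90.0])]
top ladle [(0.57, [410.0, 337.0, 110.0])]
```

View pics/scene.png

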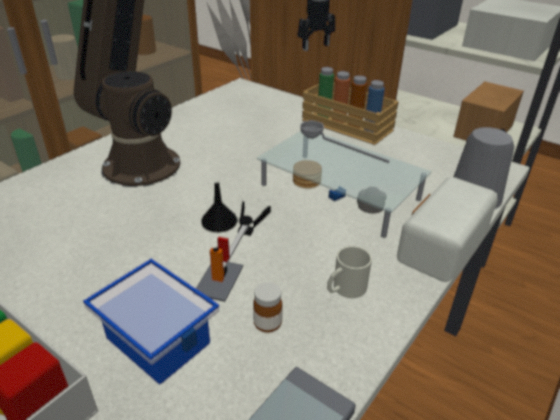

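View pics/top.png

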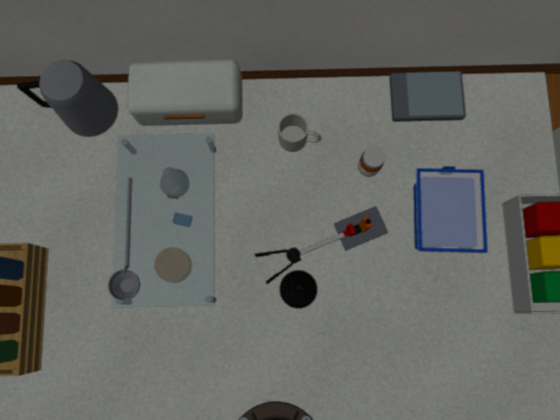

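The clip shows blue in the middle lane (scene 337,193; top 182,220), rock and coasters either side. The reacher's handle is at (360,229) in top, with its jaws pointing to (258,254)/(268,281) and the funnel beside them at (298,288).

```bash
cat >> h.py <<'E'
def ray(name,uv,z):
    c=robot.get_calibration(name);K=np.array(c['camera_matrix']);R=np.array(c['R']);t=np.array(c['t']).ravel()
    uv=np.atleast_2d(np.float64(uv)); d=np.c_[(uv-K[:2,2])/[K[0,0],K[1,1]],np.ones(len(uv))]@R
    o=-R.T@t; return o+d*((z-o[2])/d[:,2])[:,None]
E
python3 - <<'E'
from h import *
for n in('top','scene'):
    f=np.load(n+'.npz');im=f['im'].astype(int);P=f['P'];r,g,b=im[...,0],im[...,1],im[...,2]
    c=robot.get_calibration(n);print(n,'campos',(-np.array(c['R']).T@np.array(c['t']).ravel()).round())
    def blob(nm,m,z,box):
        u0,u1,v0,v1=box;mm=np.zeros_like(m);mm[v0:v1,u0:u1]=m[v0:v1,u0:u1]
        k,l,st,ce=cv2.connectedComponentsWithStats(mm.astype(np.uint8));
        if k<2: print(nm,'none');return
        i=1+st[1:,4].argmax();q=l==i;v,u=np.nonzero(q)
        rc=cv2.minAreaRect(np.c_[u,v].astype(np.float32))
        W=ray(n,cv2.boxPoints(rc),z)[:,:2].round()
        print(nm,st[i,4],ce[i].round(1),'plane',ray(n,ce[i],z)[0].round(),'depthmed',np.median(P[q],0).round(),'zmax',np.percentile(P[q][:,2],[5,95]).round(),'box',W.tolist())
    if n=='top':
        blob('clip',(b-r>50),18,(165,200,205,235))
        blob('orange',(r-b>90)&(g>60),95,(335,390,205,250))
        blob('red',(r-b>60)&(g<60),95,(335,390,205,250))
        blob('foot',(abs(r-b)<30)&(r<125),8,(333,390,205,250))
        blob('jaws',(r<70)&(b<70),31,(250,301,245,290))
        blob('funnel',(r<70)&(b<70),0,(275,320,262,312))
        blob('lid rim',(b-r>90),110,(405,495,160,260))
        print('tips',ray(n,[[257,254],[268,281],[293,255]],20).round())
        print('riser',ray(n,[[117,136],[215,137],[216,305],[113,305]],93).round())
    else:
        blob('clip',(b-r>50),15,(325,350,183,203))
        blob('orange',(r-b>90)&(g>60),70,(200,240,230,290))
        blob('red',(r-b>60)&(g<60),70,(200,240,230,290))
        print('riser',ray(n,[[258,158],[388,228],[428,175],[303,120]],93).round())
f=np.load('top.npz')
P=f['P']
for nm,lo,hi,box in[('funnel>60',60,130,(270,325,260,315)),('funnelall',10,130,(270,325,275,315)),('mug',75,95,(270,330,105,160)),('jar',80,100,(350,395,140,185)),('foot',4,14,(330,390,205,252)),('handle',60,105,(330,390,205,252)),('lid',92,106,(405,495,160,260)),('rim',106,120,(405,495,160,260)),('rock',20,70,(155,195,160,205)),('coast',35,60,(150,195,240,290)),('glass',86,100,(105,230,125,315))]:
    a,b_,c_,d_=box;q=P[c_:d_,a:b_].reshape(-1,3);q=q[(q[:,2]>lo)&(q[:,2]<hi)]
    if len(q)>3:
        print(nm,len(q),q.min(0).round(),q.max(0).round(),q.mean(0).round(), [np.round(x,1) for x in cv2.minAreaRect(q[:,:2].astype(np.float32))])
E
python3 -c "
import cv2
a=cv2.imread('pics/top.png')[120:320,100:400]
cv2.imwrite('pics/topc.png',cv2.resize(a,None,fx=2.66,fy=2.66,interpolation=2))"
```

```text
top campos [ 327.  -28. 1341.]
clip none
orange none
red 88 [364.5 223.9] plane [ 527. -225.   95.] depthmed [ 530. -228.   74.] zmax [21. 97.] box [[530.0, -207.0], [547.0, -232.0], [527.0, -244.0], [510.0, -220.0]]
foot 2324 [361.4 227. ] plane [ 533. -230.    8.] depthmed [ 532. -230.    4.] zmax [-4. 23.] box [[592.0, -160.0], [589.0, -304.0], [476.0, -297.0], [479.0, -156.0]]
jaws 376 [282.8 258.8] plane [455. -29.  31.] depthmed [464. -39.  33.] zmax [13. 42.] box [[469.0, 41.0], [507.0, -57.0], [432.0, -84.0], [396.0, 13.0]]
funnel 1134 [298.  288.9] plane [381. -65.   0.] depthmed [379. -63.  29.] zmax [ 9. 78.] box [[430.0, -21.0], [428.0, -112.0], [333.0, -108.0], [335.0, -19.0]]
lid rim 170 [470.7 223.5] plane [ 520. -471.  110.] depthmed [ 489. -500.  109.] zmax [105. 113.] box [[650.0, -369.0], [646.0, -517.0], [455.0, -499.0], [458.0, -355.0]]
tips [[469.  36.  20.]
 [402.   9.  20.]
 [465. -54.  20.]]
riser [[761. 375.  93.]
 [753. 132.  93.]
 [345. 129.  93.]
 [350. 368.  93.]]
scene campos [1132. -809.  790.]
clip 63 [335.5 194. ] plane [567. 218.  15.] depthmed [572
[... 998 characters left out ...]
2, 51.7]), np.float64(12.1)]
foot 1007 [ 472. -302.    4.] [ 590. -149.   14.] [ 531. -231.    8.] [array([ 530.5, -225.7]), array([151.4, 116.2]), np.float64(88.5)]
handle 168 [ 505. -243.   62.] [ 547. -186.  101.] [ 526. -215.   88.] [array([ 526.4, -214.4]), array([26.1, 54.8]), np.float64(20.9)]
lid 4686 [ 453. -513.   92.] [ 664. -345.  106.] [ 555. -430.  101.] [array([ 559.7, -429.9]), array([161.5, 208.4]), np.float64(87.3)]
rim 1120 [ 452. -513.  106.] [ 662. -345.  117.] [ 555. -432.  109.] [array([ 558.7, -430.1]), array([162.1, 206.7]), np.float64(87.2)]
glass 16200 [345. 133.  86.] [767. 374. 100.] [553. 248.  92.] [array([555.9, 254. ]), array([421.1, 241. ]), np.float64(0.1)]
```

View pics/topc.png

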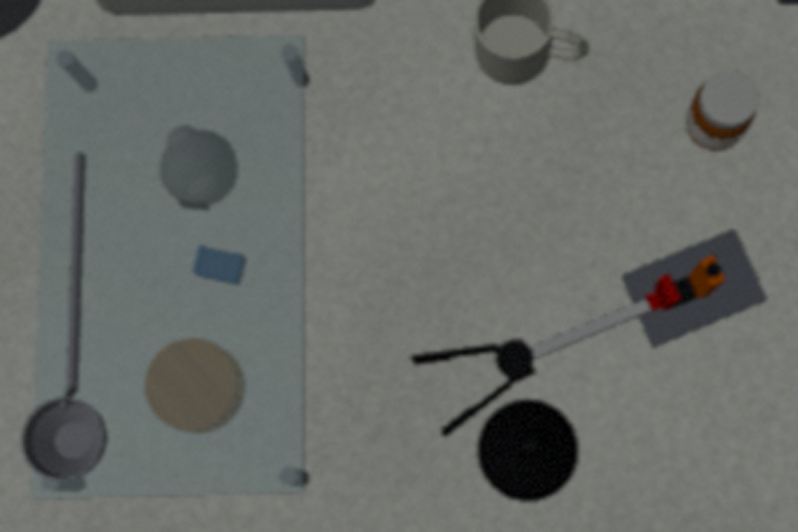

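```bash
python3 - <<'E'
from h import *
c=lambda a:np.array(a)/[800/300,800/300]+[100,120]
c=lambda a:np.array(a)/2.66+[100,120]
foot=ray('top',c([[622,275],[735,230],[767,298],[653,347]]),8)[:,:2]; fc=foot.mean(0)
a=foot[0]+foot[3]-foot[1]-foot[2]; print('foot',fc.round(1),'yaw',np.degrees(np.arctan2(a[1],a[0])),np.linalg.norm(a)/2)
h=ray('top',c([515,358]),34)[0,:2]; d=h-fc; print('hinge',h.round(1),np.degrees(np.arctan2(d[1],d[0])),np.linalg.norm(d),'expect~200')
t=ray('top',c([[414,359],[446,432]]),31)[:,:2]; print('tips',t.round(1)); m=t.mean(0)-fc; print('tipmid yaw',np.degrees(np.arctan2(m[1],m[0])),np.linalg.norm(m),'expect ~279')
f=np.load('top.npz');P=f['P'].reshape(-1,3);
q=P[(P[:,2]>88)&(P[:,2]<102)&(abs(P[:,0]-526)<45)&(abs(P[:,1]+214)<45)]
print('tops',q.mean(0).round(1),len(q),[np.round(x,1) for x in cv2.minAreaRect(q[:,:2].astype(np.float32))])
k=ray('top',c([[202,246],[245,255],[238,283],[195,272]]),18)[:,:2]
a=k[0]+k[3]-k[1]-k[2];print('clip',k.mean(0).round(1),k.round().tolist(),'yaw',np.degrees(np.arctan2(a[1],a[0])))
print('rock',ray('top',c([198,168]),30)[0].round(),'coast',ray('top',c([195,385]),48)[0].round())
im=f['im'].astype(int); print(im[219,183],im[219,200],im[229,367],im[229,354])
E
```

```text
foot [ 530.8 -229.1] yaw 111.22425912281257 118.68947614240942
hinge [464.1 -55.4] 111.00519139191502 186.01571391654906 expect~200
tips [[465.5  38.6]
 [397.5   9.9]]
tipmid yaw 111.39867706767954 272.0699504282927 expect ~279
tops [ 527.2 -217.3   94.1] 113 [array([ 526.5, -214.7]), array([26.1, 54.1]), np.float64(21.1)]
clip [561.8 223.2] [[580.0, 241.0], [570.0, 199.0], [543.0, 206.0], [555.0, 247.0]] yaw 75.57409773218608
rock [653. 243.  30.] coast [444. 239.  48.]
[56 76 93] [104 114 112] [55 34 25] [66  6  3]
```

Call:
{"fn": "arm_command", "kwargs": {"moves": [[14,-37,0,0,0,7,1],[14,-37,0,0,0,7,1],[14,-37,0,0,0,7,1],[14,-37,0,0,0,7,1],[14,-37,0,0,0,7,1]]}}

```text
time_s: 2.02
ee_pos: [264.5, 459.7, 231.3]
tcp_rot: [0.987, 0.162, 0.0, -0.0]
ft_force: [0.2, 0.9, 0.3]
width: 85.3
finger_force: 0.0
```

Call:
{"fn": "arm_command", "kwargs": {"moves": [[14,-37,0,0,0,0,1],[14,-37,0,0,0,0,1],[14,-37,0,0,0,0,1],[14,-37,0,0,0,0,1],[14,-37,0,0,0,0,1]]}}

```text
time_s: 2.43
ee_pos: [334.4, 274.6, 231.7]
tcp_rot: [0.987, 0.159, 0.0, -0.0]
ft_force: [1.1, 0.3, 0.9]
width: 85.4
finger_force: 0.0
```

Call:
{"fn": "arm_command", "kwargs": {"moves": [[14,-37,0,0,0,0,1],[14,-37,0,0,0,0,1],[14,-37,0,0,0,0,1],[14,-37,0,0,0,0,1],[14,-37,0,0,0,0,1]]}}

```text
time_s: 2.85
ee_pos: [404.4, 89.7, 231.9]
tcp_rot: [0.987, 0.159, 0.001, -0.0]
ft_force: [0.7, 0.7, 0.1]
width: 85.4
finger_force: 0.0
```

Call:
{"fn": "arm_command", "kwargs": {"moves": [[14,-37,0,0,0,0,1],[14,-37,0,0,0,0,1],[14,-37,0,0,0,0,1],[14,-37,0,0,0,0,1],[14,-37,0,0,0,0,1]]}}

```text
time_s: 3.27
ee_pos: [474.6, -95.7, 231.8]
tcp_rot: [0.987, 0.159, 0.001, -0.0]
ft_force: [1.4, 1.4, 0.2]
width: 85.5
finger_force: 0.0
```

Call:
{"fn": "arm_command", "kwargs": {"moves": [[13,-30,0,0,0,1.5,1],[13,-30,0,0,0,1.4,1],[13,-30,-15,0,0,0,1],[12,-29,-15,0,0,0,1],[0,0,0,0,0,0,1]]}}

```text
time_s: 3.68
ee_pos: [525.1, -216.2, 197.7]
tcp_rot: [0.983, 0.182, -0.002, -0.001]
ft_force: [0.8, 0.1, -0.4]
width: 85.4
finger_force: 0.0
```

```bash
python3 - <<'E'
from h import *
s=robot.sense();im,d=robot.read_camera('wrist');save('w1.png',im);P=cloud('wrist',d,s);np.savez('w1',im=im,P=P)
print(s['ee_pos'],s['tcp_rot'])
for l in['reacher_grip','trigger','reacher']:
    print(l,[(round(x['score'],2),cam2w('wrist',x['position'],s)[0].round().tolist()) for x in robot.find_in('wrist',l)[:2]])
q=P.reshape(-1,3);q=q[(q[:,2]>85)&(q[:,2]<103)&(abs(q[:,0]-526)<60)&(abs(q[:,1]+215)<60)]
print(len(q),q.mean(0).round(1) if len(q) else 0,[np.round(x,1) for x in cv2.minAreaRect(q[:,:2].astype(np.float32))] if len(q) else 0)
E
```

```text
[ 525.11382401 -216.16762933  197.6529916 ] [ 9.83267108e-01  1.82155041e-01 -2.25059872e-03 -5.19941850e-04]
reacher_grip [(0.6, [524.0, -194.0, 14.0])]
trigger [(0.79, [522.0, -192.0, 95.0])]
reacher [(0.62, [519.0, -189.0, 93.0]), (0.58, [521.0, -194.0, 14.0])]
818 [ 530.8 -216.    94.3] [array([ 529. , -214.3]), array([25.2, 53.7]), np.float64(21.2)]
```

View pics/w1.png

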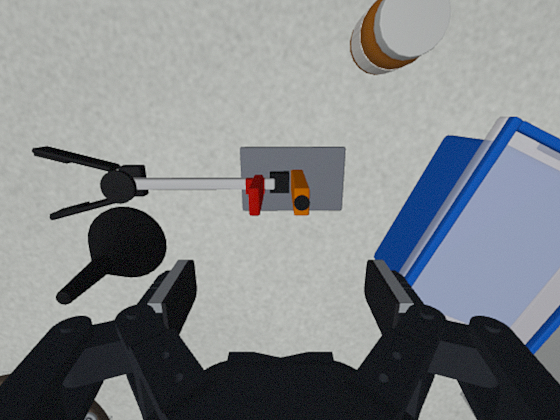

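Reacher seen squarely at (275,180) in the wrist view, between the finger gap; aligned in yaw. Descending.

Call:
{"fn": "arm_command", "kwargs": {"moves": [[3,1.5,-30,0,0,0,1],[0,0,-40,0,0,0,1],[0,0,-40,0,0,0,1],[0,0,-41,0,0,0,1],[0,0,0,0,0,0,1]]}}

```text
time_s: 4.3
ee_pos: [523.5, -209.1, 44.4]
tcp_rot: [0.983, 0.184, -0.005, -0.002]
ft_force: [-1.2, 0.0, -1.5]
width: 85.4
finger_force: 0.0
```

Call:
{"fn": "arm_command", "kwargs": {"moves": [[0,0,0,0,0,0,0.4],[0,0,0,0,0,0,0.4],[0,0,0,0,0,0,0.25],[0,0,0,0,0,0,0.21],[0,0,0,0,0,0,0.21]]}}

```text
time_s: 4.72
ee_pos: [531.1, -211.5, 54.1]
tcp_rot: [0.983, 0.184, 0.003, 0.001]
ft_force: [1.6, -1.3, 7.2]
width: 51.8
finger_force: 10.3
```

Call:
{"fn": "arm_command", "kwargs": {"moves": [[0,0,0,0,0,0,0.21],[0,0,0,0,0,0,0.21]]}}

```text
time_s: 4.88
ee_pos: [531.1, -211.6, 54.1]
tcp_rot: [0.983, 0.184, 0.003, 0.001]
ft_force: [0.3, -1.0, 8.0]
width: 51.8
finger_force: 10.2
```

```bash
python3 - <<'E'
from h import *
s=robot.sense(); print({k:np.round(v,3).tolist() for k,v in s.items()})
im,d=robot.read_camera('wrist');save('w2.png',im)
E
```

```text
{'time_s': 4.883, 'joint_pos': [-0.036, 0.364, -0.44, 0.001, -0.76, 1.977], 'dq': [-0.001, -0.0, 0.001, -0.001, -0.001, -0.0], 'effort': [0.411, -47.315, 18.991, 3.902, -0.091, -0.107], 'ee_pos': [531.091, -211.555, 54.15], 'tcp_rot': [0.983, 0.184, 0.003, 0.001], 'ft_force': [0.264, -0.993, 7.979], 'torque': [-0.095, -0.125, 0.102], 'finger_force': 10.239, 'width': 51.846}
```

View pics/w2.png

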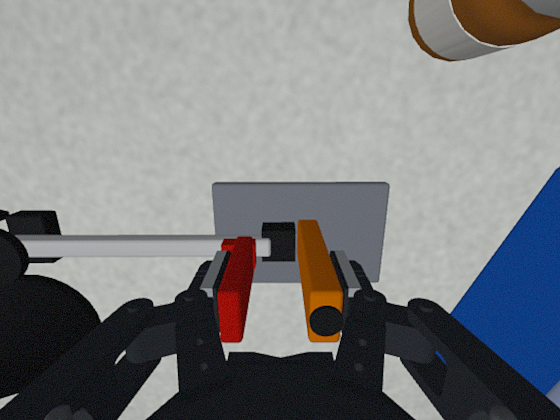

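Both blades are between the pads, (235,290) red and (320,290) orange. Lift slightly and see.

Call:
{"fn": "arm_command", "kwargs": {"moves": [[0,0,5,0,0,0,0.21],[0,0,5,0,0,0,0.21],[0,0,0,0,0,0,0.21],[0,0,0,0,0,0,0.21]]}}

```text
time_s: 5.27
ee_pos: [528.4, -210.9, 61.1]
tcp_rot: [0.983, 0.184, 0.001, 0.0]
ft_force: [-0.4, -0.5, -2.9]
width: 51.6
finger_force: 9.4
```

Call:
{"fn": "arm_command", "kwargs": {"moves": [[-6,5,0,0,0,-3.5,0.21],[-6,5,0,0,0,-3.5,0.21],[-6,5,0,0,0,-3.5,0.21],[-6,5,0,0,0,-3.5,0.21],[-6,5,0,0,0,-3.5,0.21]]}}

```text
time_s: 5.68
ee_pos: [497.5, -185.8, 60.0]
tcp_rot: [1.0, 0.03, -0.0, -0.0]
ft_force: [-0.1, -0.0, -3.0]
width: 51.7
finger_force: 9.4
```

Call:
{"fn": "arm_command", "kwargs": {"moves": [[-6,5,0,0,0,-3.5,0.21],[-6,5,0,0,0,-3.5,0.21],[-6,5,0,0,0,-3.5,0.21],[-6,5,0,0,0,-3.5,0.21],[-6,5,0,0,0,-3.5,0.21]]}}

```text
time_s: 6.1
ee_pos: [467.5, -160.8, 60.1]
tcp_rot: [0.993, -0.122, -0.0, -0.0]
ft_force: [0.2, 0.2, -3.0]
width: 52.0
finger_force: 9.4
```

Call:
{"fn": "arm_command", "kwargs": {"moves": [[0,0,0,0,0,0,0.21],[0,0,0,0,0,0,0.21],[0,0,0,0,0,0,0.21]]}}

```text
time_s: 6.35
ee_pos: [468.6, -161.2, 60.4]
tcp_rot: [0.993, -0.119, 0.0, 0.0]
ft_force: [-0.9, 0.1, -3.0]
width: 52.0
finger_force: 9.4
```

```bash
python3 - <<'E'
from h import *
im,d=robot.read_camera('top');np.savez('top2',im=im,P=cloud('top',d))
save('topc2.png',cv2.resize(im[150:300,110:410],None,fx=2.66,fy=2.66,interpolation=2))
s=robot.sense();print(s['ee_pos'],s['ft_force'],s['torque'])
E
```

```text
[ 468.64787893 -161.21894455   60.31869222] [-0.33651402 -0.8693902  -3.58739609] [-0.12438142  0.00370177  0.00083027]
```

View pics/topc2.png

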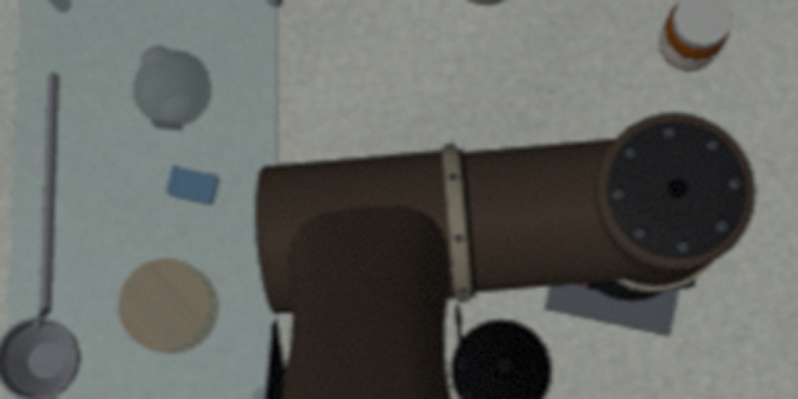

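The clip (192,185 in the crop) and neighbours are undisturbed; the arm hides the jaws from the top camera, so I use the scene camera.

```bash
python3 - <<'E'
from h import *
im,d=robot.read_camera('scene');np.savez('sc2',im=im,P=cloud('scene',d))
for l in['jaw_l','jaw_r','clip_mid','rock','coasters','trigger']:
    print(l,[(round(x['score'],2),cam2w('scene',x['position'])[0].round().tolist()) for x in robot.find_in('scene',l)[:3]])
save('sc2.png',cv2.resize(im[100:300,170:430],None,fx=3,fy=3,interpolation=2))
P=cloud('scene',d).reshape(-1,3);c=im.reshape(-1,3).astype(int)
q=P[(c.max(1)<75)&(P[:,2]>8)&(P[:,2]<48)&(P[:,1]>0)&(P[:,1]<130)&(P[:,0]>440)&(P[:,0]<620)]
for y in range(0,130,10):
    a=q[(q[:,1]>=y)&(q[:,1]<y+10)]
    if len(a):print(y,len(a),np.percentile(a[:,0],[3,25,75,97]).round(),a[:,2].max().round())
E
```

```text
jaw_l [(0.73, [545.0, 50.0, 30.0]), (0.56, [492.0, 71.0, 31.0])]
jaw_r [(0.73, [545.0, 50.0, 30.0]), (0.56, [492.0, 71.0, 31.0])]
clip_mid [(0.7, [573.0, 207.0, 18.0])]
rock [(0.52, [477.0, -145.0, 74.0]), (0.43, [673.0, 215.0, 17.0])]
coasters [(0.55, [462.0, 208.0, 16.0])]
trigger [(0.47, [474.0, -145.0, 76.0])]
0 46 [496. 507. 522. 526.] 48.0
10 37 [502. 516. 531. 535.] 48.0
20 26 [503. 510. 535. 538.] 47.0
30 22 [534. 538. 542. 544.] 36.0
40 24 [494. 531. 547. 548.] 35.0
50 37 [495. 497. 551. 555.] 37.0
60 33 [494. 497. 556. 559.] 37.0
70 40 [496. 498. 560. 563.] 40.0
80 19 [497. 499. 500. 564.] 38.0
90 7 [497. 497. 498. 498.] 35.0
```

View pics/sc2.png

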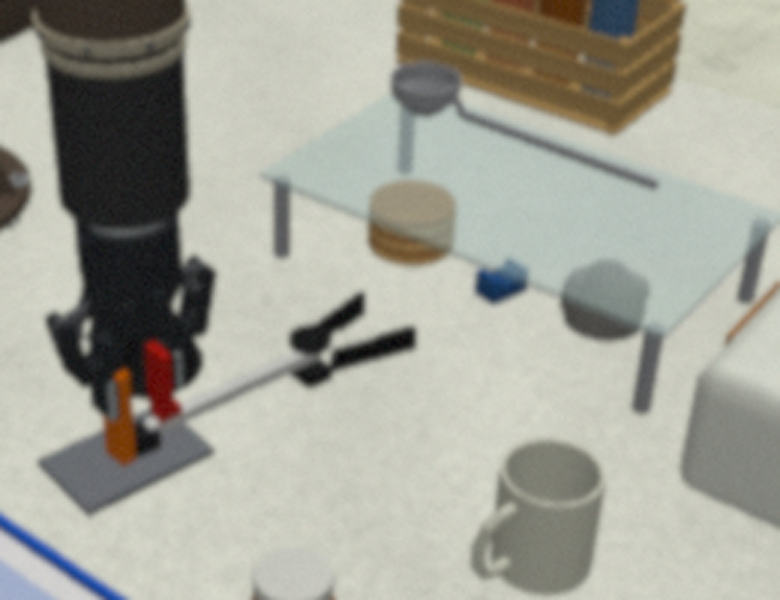

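```bash
python3 - <<'E'
from h import *
c=lambda a:np.array(a)/3.+[170,100]
for z in(31,35): print('tips R,L',z,ray('scene',c([[412,327],[361,292]]),z).round())
print('clip base near,left,right',ray('scene',c([[497,301],[477,290],[527,286]]),0).round())
print('hinge cap',ray('scene',c([312,340]),38).round())
f=np.load('sc2.npz');im=f['im'].astype(int);P=f['P'].reshape(-1,3);C=im.reshape(-1,3);r,g,b=C.T
near=(abs(P[:,0]-470)<50)&(abs(P[:,1]+160)<60)
for nm,m in(('red',(r-b>60)&(g<60)),('orange',(r-b>60)&(g>60))):
    q=P[m&near&(P[:,2]>50)];print(nm,len(q),np.median(q,0).round(),q[:,2].max())
q=P[(b-r>40)&(abs(P[:,0]-565)<40)&(abs(P[:,1]-218)<40)];print('clip',len(q),q.min(0).round(),q.max(0).round(),np.median(q,0).round())
v=(abs(P[:,0]-470)<110)&(abs(P[:,1]+180)<110)&(abs(r-b)<25)&(r<130)&(P[:,2]>4)&(P[:,2]<25)
q=P[v];print('foot',len(q),q.mean(0).round(),np.median(q[:,2]),[np.round(x,1) for x in cv2.minAreaRect(q[:,:2].astype(np.float32))])
t=lambda a:np.array(a)/2.66+[110,150]
print('foot edge top',ray('top',t([[547,308],[670,334]]),14).round(),'clip',ray('top',t([[172,166],[219,176],[214,204],[167,194]]),18).round().tolist())
E
```

```text
tips R,L 31 [[558.  90.  31.]
 [491. 106.  31.]]
tips R,L 35 [[561.  85.  35.]
 [494. 101.  35.]]
clip base near,left,right [[573. 211.   0.]
 [549. 214.   0.]
 [582. 250.   0.]]
hinge cap [[507.  13.  38.]]
red 193 [ 475. -144.   82.] 109.92129500664171
orange 49 [ 473. -182.   74.] 102.95246695333971
clip 82 [551. 201.   5.] [583. 232.  28.] [571. 209.  19.]
foot 828 [ 469. -184.   15.] 15.092649312360596 [array([ 440. , -166.5]), array([125.8, 128.7]), np.float64(76.3)]
foot edge top [[ 437. -110.   14.]
 [ 410. -224.   14.]] clip [[580.0, 244.0, 18.0], [569.0, 199.0, 18.0], [542.0, 203.0, 18.0], [553.0, 248.0, 18.0]]
```

Call:
{"fn": "arm_command", "kwargs": {"moves": [[2,0,-2,0,0,0,0.17],[3,0,-3,0,0,0,0.17],[3,12,0,0,0,0,0.17],[3,12,0,0,0,0,0.17],[3,12,0,0,0,0,0.17]]}}

```text
time_s: 7.17
ee_pos: [482.6, -124.8, 55.1]
tcp_rot: [0.993, -0.121, 0.0, 0.0]
ft_force: [0.1, -0.0, -2.2]
width: 50.2
finger_force: 10.0
```

Call:
{"fn": "arm_command", "kwargs": {"moves": [[3,12,0,0,0,0,0.17],[3,12,0,0,0,0,0.17],[3,12,0,0,0,0,0.17],[0,0,0,0,0,0,0.17]]}}

```text
time_s: 7.5
ee_pos: [492.2, -87.2, 55.3]
tcp_rot: [0.993, -0.119, 0.0, -0.0]
ft_force: [0.2, 1.1, -2.8]
width: 50.1
finger_force: 9.9
```

```bash
python3 - <<'E'
from h import *
im,d=robot.read_camera('scene');np.savez('sc3',im=im,P=cloud('scene',d))
save('sc3.png',cv2.resize(im[140:260,230:390],None,fx=5,fy=5,interpolation=2))
E
```

```text
(no output)
```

View pics/sc3.png

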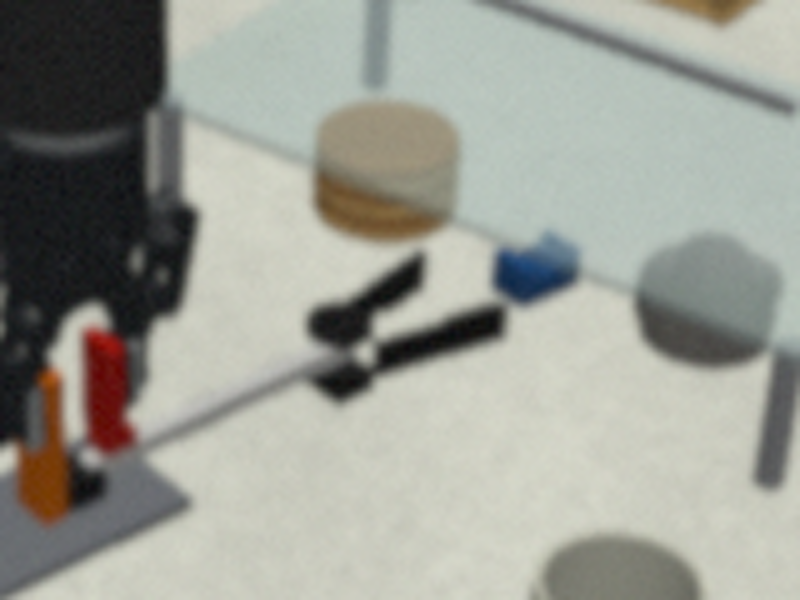

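Jaw tips at (504,307) and (424,255) in the crop, the clip at (535,272), still ahead.

```bash
python3 - <<'E'
from h import *
c=lambda a:np.array(a)/5.+[230,140]
T=ray('scene',c([[504,307],[424,254]]),32)[:,:2]; print('tips',T.round(),T.mean(0).round())
B=ray('scene',c([[520,304],[495,289],[577,274]]),0)[:,:2];print('clip base',B.round(), 'ctr from L,R',B[1:].mean(0).round())
u=np.array([.237,.9715]);l=np.array([-.9715,.237])
for C in([563,222],B[1:].mean(0),[565,218]):
    d=np.array(C)-(T.mean(0)-24*u);print('along',d@u,'lat(left+)',d@l)
E
```

```text
tips [[588. 157.]
 [526. 173.]] [557. 165.]
clip base [[571. 206.]
 [552. 210.]
 [580. 252.]] ctr from L,R [566. 231.]
along 80.87683510428715 lat(left+) 7.8599975358681
along 89.92248729075172 lat(left+) 6.874379294553538
along 77.46483510428716 lat(left+) 4.9689975358681
```

Call:
{"fn": "arm_command", "kwargs": {"moves": [[2.6,11.7,0,0,0,0,0.17],[2.6,11.7,0,0,0,0,0.17],[2.6,11.7,0,0,0,0,0.17],[2.6,11.7,0,0,0,0,0.17],[2.6,11.7,0,0,0,0,0.17]]}}

```text
time_s: 7.97
ee_pos: [504.4, -29.3, 55.3]
tcp_rot: [0.993, -0.12, 0.0, -0.0]
ft_force: [0.9, -0.3, -3.1]
width: 50.1
finger_force: 9.8
```

Call:
{"fn": "arm_command", "kwargs": {"moves": [[2.6,11.7,0,0,0,0,0.17],[0,0,-2,0,0,0,0.17],[0,0,0,0,0,0,0.17]]}}

```text
time_s: 8.22
ee_pos: [508.4, -17.1, 53.9]
tcp_rot: [0.993, -0.119, 0.001, -0.001]
ft_force: [0.1, 2.6, 1.6]
width: 50.4
finger_force: 8.8
```

```bash
python3 - <<'E'
from h import *
im,d=robot.read_camera('scene');np.savez('sc4',im=im,P=cloud('scene',d))
a=cv2.resize(im[150:240,270:390],None,fx=5,fy=5,interpolation=2)
save('sc4.png',a)
E
```

```text
(no output)
```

View pics/sc4.png

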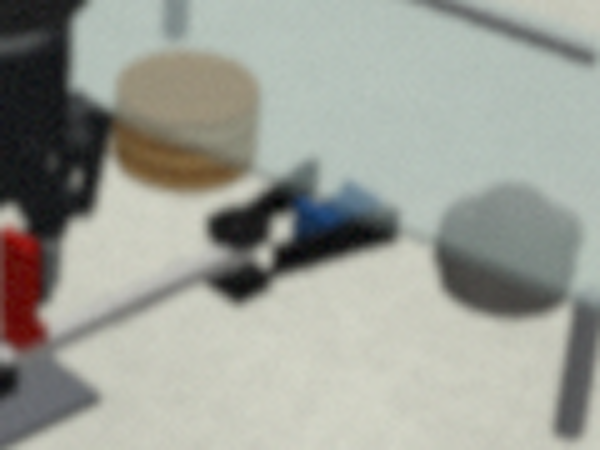

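Clip lies between the two jaws (340,210). Squeeze gradually.

Call:
{"fn": "arm_command", "kwargs": {"moves": [[0,0,0,0,0,0,0.1],[-0.3,-1,0,0,0,0,0.05],[-0.3,-1,0,0,0,0,0.0],[-0.3,-1,0,0,0,0,-0.05],[0,0,0,0,0,0,-0.1]]}}

```text
time_s: 8.68
ee_pos: [507.0, -22.8, 55.2]
tcp_rot: [0.993, -0.12, 0.001, 0.0]
ft_force: [-4.1, -4.0, 16.5]
width: 38.7
finger_force: 15.3
```

Call:
{"fn": "arm_command", "kwargs": {"moves": [[0,0,0,0,0,0,-0.15],[0,0,0,0,0,0,-0.2],[0,0,0,0,0,0,-0.2],[0,0,0,0,0,0,-0.2]]}}

```text
time_s: 9.02
ee_pos: [506.9, -23.6, 55.6]
tcp_rot: [0.993, -0.12, 0.001, 0.001]
ft_force: [-2.9, -10.3, 21.9]
width: 35.7
finger_force: 57.9
```

Call:
{"fn": "arm_command", "kwargs": {"moves": [[0,0,4,0,0,0,-0.2],[0,0,4,0,0,0,-0.2],[0,0,0,0,0,0,-0.2]]}}

```text
time_s: 9.27
ee_pos: [505.6, -22.2, 61.6]
tcp_rot: [0.993, -0.121, -0.0, 0.0]
ft_force: [-0.1, 0.1, -3.5]
width: 35.0
finger_force: 54.3
```

```bash
python3 - <<'E'
from h import *
im,d=robot.read_camera('scene');np.savez('sc5',im=im,P=cloud('scene',d))
a=cv2.resize(im[165:225,290:370],None,fx=8,fy=8,interpolation=2)
save('sc5.png',a)
E
```

```text
(no output)
```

View pics/sc5.png

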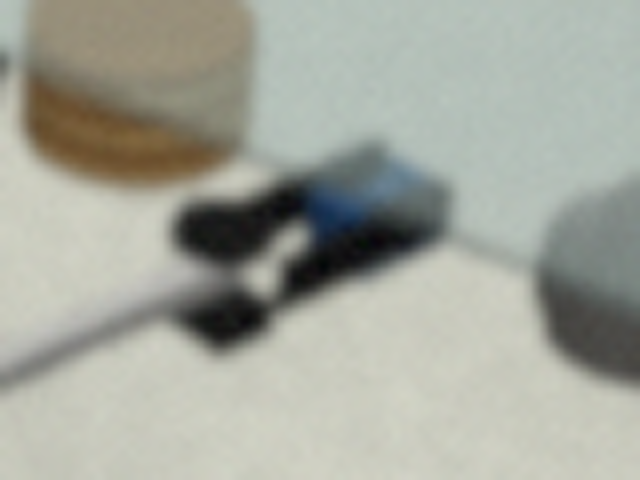

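Clip is clamped between the jaws (365,195). Lower a little and draw it out.

Call:
{"fn": "arm_command", "kwargs": {"moves": [[-1,-4,-3,0,0,0,-0.2],[-2,-8,-2,0,0,0,-0.2],[-3,-12,0,0,0,0,-0.2],[-3,-12,0,0,0,0,-0.2],[-3,-12,0,0,0,0,-0.2]]}}

```text
time_s: 9.73
ee_pos: [493.9, -70.7, 56.3]
tcp_rot: [0.993, -0.12, 0.0, -0.0]
ft_force: [0.6, 1.8, 0.7]
width: 35.1
finger_force: 56.2
```

Call:
{"fn": "arm_command", "kwargs": {"moves": [[-3,-12,0,0,0,0,-0.2],[-3,-12,0,0,0,0,-0.2],[-3,-12,0,0,0,0,-0.2],[-3,-12,0,0,0,0,-0.2],[-3,-12,0,0,0,0,-0.2]]}}

```text
time_s: 10.15
ee_pos: [478.5, -131.2, 56.3]
tcp_rot: [0.993, -0.12, 0.0, -0.0]
ft_force: [0.8, 2.1, 1.4]
width: 35.4
finger_force: 56.3
```

Call:
{"fn": "arm_command", "kwargs": {"moves": [[-3,-12,0,0,0,0,-0.2],[-3,-12,0,0,0,0,-0.2],[-3,-12,0,0,0,0,-0.2],[-3,-12,0,0,0,0,-0.2],[-2,-8,0,0,0,0,-0.2]]}}

```text
time_s: 10.57
ee_pos: [464.1, -187.3, 56.3]
tcp_rot: [0.993, -0.121, -0.0, -0.0]
ft_force: [-0.4, 3.1, 2.1]
width: 35.3
finger_force: 56.4
```

Call:
{"fn": "arm_command", "kwargs": {"moves": [[0,0,0,0,0,0,-0.2],[0,0,0,0,0,0,-0.2]]}}

```text
time_s: 10.73
ee_pos: [464.2, -186.9, 56.4]
tcp_rot: [0.993, -0.121, -0.0, 0.0]
ft_force: [-1.3, -3.0, 2.7]
width: 35.2
finger_force: 58.9
```

```bash
python3 - <<'E'
from h import *
im,d=robot.read_camera('scene');P=cloud('scene',d);np.savez('sc6',im=im,P=P)
for l in['clip_mid','jaw_l','rock','coasters']:
    print(l,[(round(x['score'],2),cam2w('scene',x['position'])[0].round().tolist()) for x in robot.find_in('scene',l)[:3]])
q=P.reshape(-1,3);c=im.reshape(-1,3).astype(int);q=q[(c[:,2]-c[:,0]>40)&(q[:,1]>-60)&(q[:,1]<260)&(q[:,0]>400)&(q[:,0]<640)&(q[:,2]<60)];print(len(q),q.min(0).round(),q.max(0).round(),np.median(q,0).round())
print(robot.sense()['ee_pos'],robot.sense()['ft_force'])
E
```

```text
clip_mid []
jaw_l [(0.56, [538.0, 35.0, 26.0]), (0.5, [499.0, 47.0, 28.0])]
rock [(0.59, [671.0, 214.0, 18.0]), (0.29, [581.0, -446.0, 102.0])]
coasters [(0.57, [461.0, 209.0, 15.0])]
66 [507.  33.  13.] [537.  83.  35.] [518.  50.  23.]
[ 464.8369342  -185.67803702   56.33648119] [-0.72654839 -3.36120207  2.56857969]
```

Call:
{"fn": "arm_command", "kwargs": {"moves": [[-1.5,-6,0,0,0,0,-0.2],[-1.5,-6,0,0,0,0,-0.2],[0,0,0,0,0,0,-0.2],[0,0,-1,0,0,0,-0.1],[0,0,-1,0,0,0,0.0]]}}

```text
time_s: 11.4
ee_pos: [461.8, -197.9, 54.4]
tcp_rot: [0.993, -0.12, -0.0, 0.0]
ft_force: [-1.9, 5.1, 12.3]
width: 42.7
finger_force: 9.9
```

Call:
{"fn": "arm_command", "kwargs": {"moves": [[0,0,-1,0,0,0,0.1],[0,0,0,0,0,0,0.2],[0,0,0,0,0,0,0.23],[0,0,0,0,0,0,0.23],[0,0,0,0,0,0,0.23]]}}

```text
time_s: 11.82
ee_pos: [461.3, -197.9, 52.9]
tcp_rot: [0.993, -0.12, -0.001, 0.0]
ft_force: [0.4, 0.5, -3.6]
width: 52.8
finger_force: 9.2
```

```bash
python3 - <<'E'
from h import *
im,d=robot.read_camera('scene');P=cloud('scene',d)
im2,d2=robot.read_camera('top')
a=cv2.resize(im[140:260,230:350],None,fx=4,fy=4,interpolation=2);b=cv2.resize(im2[200:320,180:260],None,fx=4,fy=4,interpolation=2)
save('sc7.png',np.hstack([a,b]))
q=P.reshape(-1,3);c=im.reshape(-1,3).astype(int);q=q[(c[:,2]-c[:,0]>40)&(q[:,1]>-60)&(q[:,1]<260)&(q[:,0]>400)&(q[:,0]<640)&(q[:,2]<60)];print(len(q),q.min(0).round(),q.max(0).round(),np.median(q,0).round())
E
```

```text
113 [502.   6.   9.] [550.  70.  35.] [523.  39.  21.]
```

View pics/sc7.png

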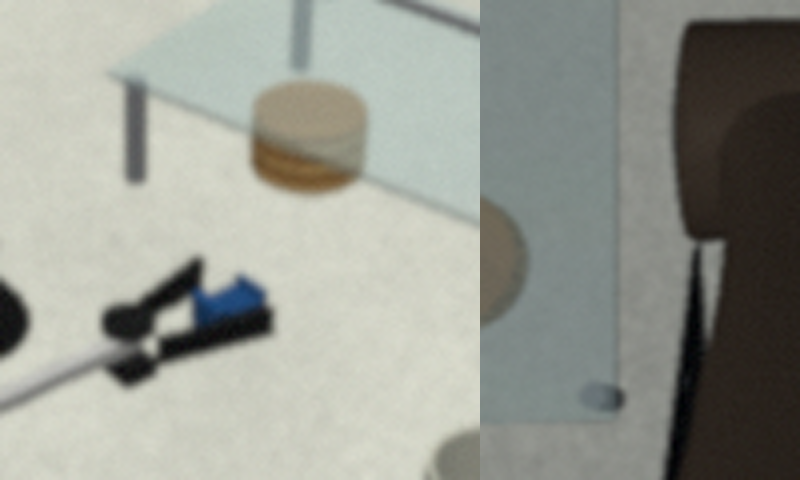

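Clip is loose in the open V (230,303). Back the reacher off along its axis.

Call:
{"fn": "arm_command", "kwargs": {"moves": [[-2,-8,0,0,0,0,0.23],[-3,-12,0,0,0,0,0.23],[-3,-12,0,0,0,0,0.23],[-3,-12,0,0,0,0,0.23],[-3,-12,0,0,0,0,0.23]]}}

```text
time_s: 12.33
ee_pos: [447.4, -254.7, 53.2]
tcp_rot: [0.993, -0.12, -0.0, 0.0]
ft_force: [-0.1, 0.8, -3.7]
width: 52.5
finger_force: 9.2
```

Call:
{"fn": "arm_command", "kwargs": {"moves": [[0,0,0,0,0,0,0.23],[0,0,-2,0,0,0,0.23],[0,0,-1,0,0,0,0.23],[0,0,0,0,0,0,0.23]]}}

```text
time_s: 12.67
ee_pos: [448.2, -254.9, 51.6]
tcp_rot: [0.993, -0.12, 0.0, 0.001]
ft_force: [-3.7, -4.4, 9.6]
width: 52.4
finger_force: 12.1
```

```bash
python3 - <<'E'
from h import *
im,d=robot.read_camera('scene');P=cloud('scene',d);im0=im
q=P.reshape(-1,3);c=im.reshape(-1,3).astype(int);q=q[(c[:,2]-c[:,0]>40)&(q[:,1]>-60)&(q[:,1]<260)&(q[:,0]>400)&(q[:,0]<640)&(q[:,2]<60)];print(len(q),q.min(0).round(),q.max(0).round(),np.median(q,0).round())
print([(round(x['score'],2),cam2w('scene',x['position'])[0].round().tolist()) for x in robot.find_in('scene','clip_mid')[:3]])
P=P.reshape(-1,3);k=(c.max(1)<75)&(P[:,2]>8)&(P[:,2]<48)&(P[:,1]>-100)&(P[:,1]<100)&(P[:,0]>440)&(P[:,0]<620);print('dark max y',np.percentile(P[k][:,1],[97,100]))
v=(abs(P[:,0]-450)<110)&(abs(P[:,1]+270)<90)&(P[:,2]>-3)&(P[:,2]<20)&(abs(c[:,0]-c[:,2])<25)&(c[:,0]<130);print('foot',P[v].min(0).round(),np.percentile(P[v],[3,97],axis=0).round(),np.median(P[v],0))
E
```

```text
146 [507.  27.   7.] [539.  71.  29.] [526.  44.  19.]
[(0.55, [528.0, 49.0, 19.0]), (0.17, [598.0, 226.0, 92.0])]
dark max y [-4.85210374  1.9530877 ]
foot [ 348. -280.   -0.] [[ 411. -277.    4.]
 [ 488. -218.   17.]] [ 466.004004   -246.76712302    9.27524304]
```

Call:
{"fn": "arm_command", "kwargs": {"moves": [[0,0,1,0,0,0,0.3],[0,0,1,0,0,0,0.4],[0,0,0,0,0,0,0.7],[0,0,0,0,0,0,1],[0,0,0,0,0,0,1]]}}

```text
time_s: 13.18
ee_pos: [448.0, -253.7, 52.3]
tcp_rot: [0.993, -0.12, 0.0, -0.0]
ft_force: [0.6, 0.3, 0.2]
width: 85.2
finger_force: 0.0
```

Call:
{"fn": "arm_command", "kwargs": {"moves": [[0,0,0,0,0,0,1],[0,0,15,0,0,0,1],[0,0,35,0,0,0,1],[0,0,40,0,0,0,1],[0,0,40,0,0,0,1]]}}

```text
time_s: 13.6
ee_pos: [447.1, -253.7, 183.3]
tcp_rot: [0.993, -0.12, -0.001, -0.0]
ft_force: [0.8, -1.0, -0.4]
width: 85.4
finger_force: 0.0
```

Call:
{"fn": "arm_command", "kwargs": {"moves": [[8,38,10,0,0,0,1],[8,38,0,0,0,0,1],[8,38,0,0,0,0,1],[8,38,0,0,0,0,1],[8,38,0,0,0,0,1]]}}

```text
time_s: 14.02
ee_pos: [487.8, -62.1, 192.6]
tcp_rot: [0.993, -0.121, 0.0, -0.0]
ft_force: [0.6, -0.7, -0.6]
width: 85.5
finger_force: 0.0
```

Call:
{"fn": "arm_command", "kwargs": {"moves": [[8,28,0,0,0,0,1],[5,28,0,0,0,0,1],[0,0,0,0,0,0,1],[0,0,0,0,0,0,1]]}}

```text
time_s: 14.35
ee_pos: [501.0, -6.4, 192.1]
tcp_rot: [0.993, -0.119, -0.0, 0.0]
ft_force: [-0.6, 0.8, 0.1]
width: 85.4
finger_force: 0.0
```

```bash
python3 - <<'E'
from h import *
s=robot.sense();im,d=robot.read_camera('wrist');P=cloud('wrist',d,s);print(s['ee_pos'],s['tcp_rot'])
hsv=im.astype(int);m=(hsv[...,2]-hsv[...,0]>50)&(abs(P[...,0]-520)<60)&(abs(P[...,1]-45)<70)&(P[...,2]<45)
q=P[m];print(len(q),q.mean(0).round(1),np.percentile(q[:,2],[5,95]).round())
t=q[q[:,2]>13];print([np.round(x,1) for x in cv2.minAreaRect(t[:,:2].astype(np.float32))])
m=(im.max(2)<70)&(P[...,2]>8)&(P[...,2]<45)&(P[...,1]<60)&(P[...,1]>-60)&(abs(P[...,0]-510)<70);t=P[m]
print('jaw ymax',t[:,1].max() if len(t) else None)
save('w8.png',im)
im2,d2=robot.read_camera('scene');save('sc8.png',im2)
E
```

```text
[501.00549633  -6.42393089 192.0988141 ] [ 9.92904858e-01 -1.18911354e-01 -1.75186668e-04  5.38693082e-05]
991 [520.4  50.   19.9] [16. 26.]
[array([519.8,  49.6]), array([43.9, 27.8]), np.float64(76.7)]
jaw ymax 59.96594761611535
```

Call:
{"fn": "arm_command", "kwargs": {"moves": [[2,6,0,0,0,-6.9,1],[2,6,0,0,0,-6.9,1],[2,6,0,0,0,-6.9,1],[2,6,0,0,0,-6.9,1],[2,6,0,0,0,-6.9,1]]}}

```text
time_s: 14.87
ee_pos: [510.7, 21.1, 192.3]
tcp_rot: [0.911, -0.413, -0.0, 0.0]
ft_force: [0.9, 0.0, 0.3]
width: 85.5
finger_force: 0.0
```

Call:
{"fn": "arm_command", "kwargs": {"moves": [[2,6,0,0,0,-6.9,1],[2,6,0,0,0,-6.9,1],[2,6,0,0,0,-6.9,1],[2,6,0,0,0,-6.9,1],[0.8,2,0,0,0,-6.9,1]]}}

```text
time_s: 15.28
ee_pos: [519.8, 47.4, 192.3]
tcp_rot: [0.748, -0.664, -0.0, 0.0]
ft_force: [0.6, 0.6, -0.9]
width: 85.5
finger_force: 0.0
```

Call:
{"fn": "arm_command", "kwargs": {"moves": [[0,0,-10,0,0,-6.9,1],[0,0,-20,0,0,-6.9,1],[0,0,-20,0,0,-6.9,1],[0,0,0,0,0,0,1],[0,0,0,0,0,0,1]]}}

```text
time_s: 15.7
ee_pos: [519.1, 46.8, 141.9]
tcp_rot: [-0.62, 0.785, 0.0, -0.001]
ft_force: [0.4, -0.1, 0.6]
width: 85.4
finger_force: 0.0
```

```bash
python3 - <<'E'
from h import *
s=robot.sense();im,d=robot.read_camera('wrist');P=cloud('wrist',d,s);print(s['ee_pos'],s['tcp_rot'],s['joint_pos'][5])
c=im.astype(int);m=(c[...,2]-c[...,0]>50)&(abs(P[...,0]-520)<60)&(abs(P[...,1]-45)<70)&(P[...,2]<45)
q=P[m];t=q[q[:,2]>13];print(len(q),[np.round(x,1) for x in cv2.minAreaRect(t[:,:2].astype(np.float32))])
save('w9.png',im)
E
```

```text
[519.09795425  46.84683102 141.8563121 ] [-6.19917631e-01  7.84665975e-01  1.66186235e-04 -1.18776570e-03] -0.7005964916029532
1275 [array([519.1,  49.5]), array([43.6, 26.3]), np.float64(76.6)]
```

Call:
{"fn": "arm_command", "kwargs": {"moves": [[0.5,2.5,-36,0,0,0,1],[0,0,-36,0,0,0,1],[0,0,-36,0,0,0,1],[0,0,-20,0,0,0,1],[0,0,-9,0,0,0,1]]}}

```text
time_s: 16.17
ee_pos: [519.5, 50.0, 3.7]
tcp_rot: [-0.62, 0.785, 0.0, -0.001]
ft_force: [-0.4, -1.4, 0.6]
width: 85.5
finger_force: 0.0
```

Call:
{"fn": "arm_command", "kwargs": {"moves": [[0,0,0,0,0,0,1],[0,0,0,0,0,0,0.2],[0,0,0,0,0,0,-0.2],[0,0,0,0,0,0,-0.5],[0,0,0,0,0,0,-0.5]]}}

```text
time_s: 16.58
ee_pos: [521.2, 51.1, 6.8]
tcp_rot: [-0.619, 0.785, -0.0, 0.001]
ft_force: [-0.5, 0.3, -0.2]
width: 38.6
finger_force: 0.0
```

Call:
{"fn": "arm_command", "kwargs": {"moves": [[0,0,0,0,0,0,-0.5],[0,0,0,0,0,0,-0.5],[0,0,20,0,0,0,-0.5],[0,0,30,0,0,0,-0.5],[0,0,0,0,0,0,-0.5]]}}

```text
time_s: 17.0
ee_pos: [523.1, 51.7, 60.2]
tcp_rot: [-0.62, 0.785, -0.001, 0.003]
ft_force: [1.2, 0.6, -0.1]
width: 25.8
finger_force: 59.5
```

Call:
{"fn": "arm_command", "kwargs": {"moves": [[0,0,40,0,0,0,-0.5],[0,0,40,0,0,0,-0.5],[0,-10,40,0,0,0,-0.5],[2.5,-30,10,0,0,0,-0.5],[3,-38,0,0,0,0,-0.5]]}}

```text
time_s: 17.42
ee_pos: [528.3, -26.3, 190.5]
tcp_rot: [-0.621, 0.784, -0.002, 0.004]
ft_force: [1.7, 0.4, -0.9]
width: 26.6
finger_force: 59.5
```

Call:
{"fn": "arm_command", "kwargs": {"moves": [[3,-38,0,0,0,0,-0.5],[3,-38,0,0,0,0,-0.5],[3,-38,0,0,0,0,-0.5],[3,-38,0,0,0,0,-0.5],[3,-38,0,0,0,0,-0.5]]}}

```text
time_s: 17.83
ee_pos: [540.5, -219.2, 186.0]
tcp_rot: [-0.619, 0.785, -0.0, 0.0]
ft_force: [0.4, 1.3, -0.1]
width: 26.3
finger_force: 59.5
```

Call:
{"fn": "arm_command", "kwargs": {"moves": [[3,-38,0,0,0,0,-0.5],[3,-38,0,0,0,0,-0.5],[3,-38,0,0,0,0,-0.5],[3,-38,0,0,0,0,-0.5],[3,-38,0,0,0,0,-0.5]]}}

```text
time_s: 18.25
ee_pos: [555.5, -409.3, 185.7]
tcp_rot: [-0.619, 0.785, -0.0, 0.0]
ft_force: [0.5, 0.8, -0.0]
width: 26.1
finger_force: 59.5
```

Call:
{"fn": "arm_command", "kwargs": {"moves": [[0,-21,0,0,0,0,-0.5],[0,0,0,0,0,0,-0.5],[0,0,0,0,0,0,-0.5]]}}

```text
time_s: 18.5
ee_pos: [555.0, -429.6, 184.7]
tcp_rot: [-0.618, 0.786, 0.0, -0.0]
ft_force: [0.3, 0.9, -0.1]
width: 26.1
finger_force: 59.5
```

```bash
python3 - <<'E'
from h import *
s=robot.sense();im,d=robot.read_camera('wrist');P=cloud('wrist',d,s);print(s['ee_pos'],s['tcp_rot'],s['width'])
q=P.reshape(-1,3);c=im.reshape(-1,3).astype(int)
k=(c[:,2]-c[:,0]>50)&(abs(q[:,2]-s['ee_pos'][2])<40)&(np.hypot(q[:,0]-s['ee_pos'][0],q[:,1]-s['ee_pos'][1])<50)
print('held clip z',np.percentile(q[k],[2,50,98],axis=0).round() if k.sum() else None)
r=(q[:,2]>104)&(q[:,2]<116)&(c[:,2]-c[:,0]>50);print('rim',r.sum(),np.percentile(q[r],[1,99],axis=0).round())
l=(q[:,2]>97)&(q[:,2]<107)&(abs(q[:,0]-558)<85)&(abs(q[:,1]+430)<65);print('lid z',np.median(q[l][:,2]))
save('w10.png',im)
E
```

```text
[ 554.98549676 -429.61807514  184.70106797] [-6.18050508e-01  7.86138304e-01  3.50955217e-04 -1.16337552e-04] 26.140028094123664
held clip z [[ 539. -455.  184.]
 [ 555. -434.  196.]
 [ 571. -411.  204.]]
rim 7469 [[ 456. -513.  104.]
 [ 660. -349.  111.]]
lid z 101.54990298418888
```

View pics/w10.png

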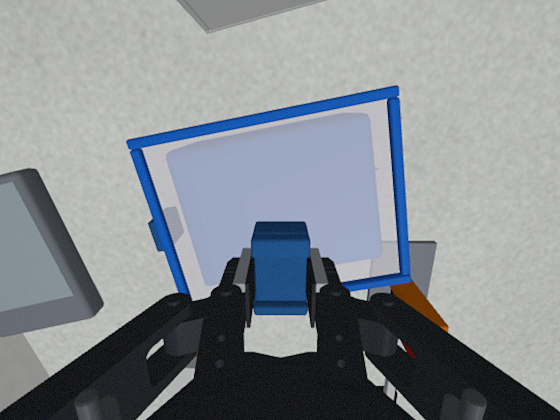

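The clip is held squarely (280,265) above the middle of the lid. Lower it.

Call:
{"fn": "arm_command", "kwargs": {"moves": [[2,0,-30,0,0,0,-0.5],[0,0,-25,0,0,0,-0.5],[0,0,-12,0,0,0,-0.5],[0,0,-4,0,0,0,-0.5],[0,0,0,0,0,0,-0.5]]}}

```text
time_s: 18.97
ee_pos: [557.6, -427.5, 113.9]
tcp_rot: [-0.619, 0.785, 0.001, -0.0]
ft_force: [-0.2, 0.4, 0.6]
width: 26.2
finger_force: 59.5
```

Call:
{"fn": "arm_command", "kwargs": {"moves": [[0,0,-2,0,0,0,-0.5],[0,0,-2,0,0,0,-0.5],[0,0,0,0,0,0,-0.5]]}}

```text
time_s: 19.22
ee_pos: [558.2, -428.4, 111.3]
tcp_rot: [-0.619, 0.785, -0.001, 0.0]
ft_force: [-0.2, -0.6, -0.8]
width: 26.3
finger_force: 59.5
```

Call:
{"fn": "arm_command", "kwargs": {"moves": [[0,0,-1.5,0,0,0,-0.5],[0,0,-1.5,0,0,0,-0.5],[0,0,0,0,0,0,-0.5]]}}

```text
time_s: 19.47
ee_pos: [558.1, -428.6, 108.8]
tcp_rot: [-0.619, 0.785, -0.001, 0.0]
ft_force: [-1.8, 2.7, 5.6]
width: 26.3
finger_force: 60.2
```

Call:
{"fn": "arm_command", "kwargs": {"moves": [[0,0,-1,0,0,0,-0.5],[0,0,0,0,0,0,-0.5]]}}

```text
time_s: 19.63
ee_pos: [558.2, -428.7, 108.8]
tcp_rot: [-0.619, 0.785, -0.001, 0.0]
ft_force: [-3.0, 4.1, 11.1]
width: 26.4
finger_force: 60.9
```

Call:
{"fn": "arm_command", "kwargs": {"moves": [[0,0,-1,0,0,0,-0.5],[0,0,0,0,0,0,-0.5]]}}

```text
time_s: 19.8
ee_pos: [558.2, -428.7, 108.7]
tcp_rot: [-0.619, 0.785, -0.001, 0.0]
ft_force: [-4.6, 5.9, 16.7]
width: 26.4
finger_force: 61.5
```

Seated on the lid; relieve the press, open gently and rise.

Call:
{"fn": "arm_command", "kwargs": {"moves": [[0,0,2,0,0,0,-0.45],[0,0,0,0,0,0,-0.25],[0,0,0,0,0,0,0.0],[0,0,0,0,0,0,0.3],[0,0,0,0,0,0,0.3]]}}

```text
time_s: 20.22
ee_pos: [557.5, -428.3, 106.8]
tcp_rot: [-0.619, 0.785, 0.0, -0.0]
ft_force: [0.2, 0.4, 0.4]
width: 55.6
finger_force: 0.0
```

Call:
{"fn": "arm_command", "kwargs": {"moves": [[0,0,0,0,0,0,0.3],[0,0,25,0,0,0,0.3],[0,0,40,0,0,0,0.3],[0,0,40,0,0,0,0.3],[0,0,0,0,0,0,0.3]]}}

```text
time_s: 20.63
ee_pos: [560.8, -431.0, 221.8]
tcp_rot: [-0.619, 0.785, -0.006, 0.002]
ft_force: [0.6, -0.2, 2.2]
width: 55.4
finger_force: 0.0
```

Call:
{"fn": "arm_command", "kwargs": {"moves": [[0,0,30,0,0,0,0.3],[-20,30,20,0,0,0,0.3],[-20,30,0,0,0,0,0.3],[-20,30,0,0,0,0,0.3],[0,0,0,0,0,0,0.3]]}}

```text
time_s: 21.05
ee_pos: [494.5, -334.7, 263.2]
tcp_rot: [-0.619, 0.785, 0.0, 0.001]
ft_force: [0.1, -0.2, -0.6]
width: 55.7
finger_force: 0.0
```

```bash
python3 - <<'E'
from h import *
im,d=robot.read_camera('scene');P=cloud('scene',d)
q=P.reshape(-1,3);c=im.reshape(-1,3).astype(int);k=(c[:,2]-c[:,0]>40)&(q[:,2]>108)&(q[:,2]<135)&(abs(q[:,0]-558)<80)&(abs(q[:,1]+430)<60)
print('clip',k.sum(),np.percentile(q[k],[2,50,98],axis=0).round())
for l in['clip_mid','jaw_l','trigger','rock','coasters','funnel','mug','jar','ladle']:
    print(l,[(round(x['score'],2),cam2w('scene',x['position'])[0].round().tolist()) for x in robot.find_in('scene',l)[:2]])
save('end.png',im)
E
```

```text
clip 413 [[ 545. -452.  110.]
 [ 565. -432.  121.]
 [ 577. -409.  131.]]
clip_mid [(0.97, [569.0, -432.0, 120.0])]
jaw_l [(0.81, [525.0, -49.0, 25.0]), (0.53, [470.0, -23.0, 24.0])]
trigger [(0.7, [453.0, -236.0, 72.0]), (0.61, [463.0, -226.0, 25.0])]
rock [(0.75, [673.0, 211.0, 18.0])]
coasters [(0.42, [429.0, 332.0, 112.0])]
funnel [(0.84, [394.0, -73.0, 30.0]), (0.17, [468.0, -226.0, 23.0])]
mug [(0.74, [782.0, -83.0, 58.0]), (0.15, [465.0, -228.0, 26.0])]
jar [(0.95, [714.0, -272.0, 60.0])]
ladle [(0.95, [425.0, 335.0, 113.0]), (0.34, [674.0, 216.0, 18.0])]
```

View pics/end.png

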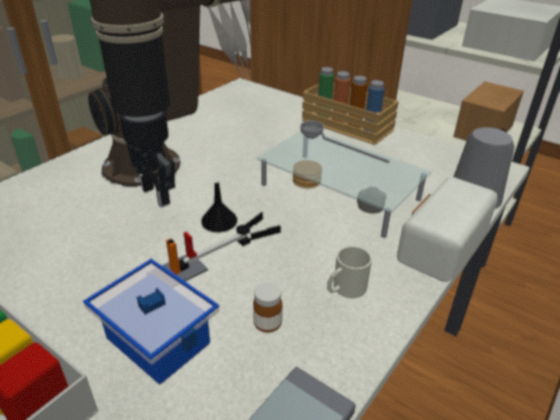

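The clip sits on the lid inside the rim (150,299). The reacher stands upright at (185,255) with its jaws well clear of the shelf, and everything else is where it was.

```bash
python3 -c "
from rig import robot
print(robot.hand_in())"
```

```text
the job is handed in; nothing more can be done
None
```

Done and handed in at about 21 s: the clip was drawn out with the reacher and now sits on the tub lid inside the rim, the reacher stands upright clear of the shelf, and the final picture shows nothing else moved.

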